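# Click the film on one frame and seat the viewing loupe

## Task

First push the film carrier of the film digitiser on to its next click stop, so that the next frame lies in the gate, but not past that stop. Then take the loupe that stands on the desk, set it on the gate's spigot and turn it by its knurled collar until the hidden keyways drop over the pins, and press it fully home so that the sprung gate is down on the film. Finish while still holding it pressed down, and leave the other things on the desk where they are.

Things in the scene. Friction and masses are not known exactly. Their poses are not given: they have to be found in the camera images.
- digitiser: film digitiser fixed to the desk: grey box with aluminium top plate, 110 mm (its x) by 140 mm (its y) by 46 mm high; origin at the centre of its underside, z up. The film slot runs through it along its y. The round sprung gate stands on the middle of its top
- carrier (a joint): slide of the film carrier, a flat black strip holder 50 x 200 x 10 mm in the slot; value in m, grows as it is pushed towards the digitiser's +y. A sprung ball gives click stops at 0, 0.038, 0.076 and 0.114, one per film frame, and pulls it in from about 3 mm away. It runs at about 1 N; a stop lets go at about 9 N. It starts between stops 0 and 0.038: the next is 0.038
- carrier_tab (a point): top edge, mid-width, of the outer (-y) face of the carrier's upright finger tab, 67 mm above the desk; axes as the digitiser's. The tab is 34 mm wide (x), reaches 10 mm from this face towards +y and stands 30 mm above the carrier, at its -y end. Push it towards +y: at the next stop this face is 119 mm from the gate's axis
- gate_seat (a point): centre of the seat, the top of the gate's flange (68 mm across), 54 mm above the desk when the gate is up; z up, axes as the digitiser's. From it rises a steel spigot, 40 mm diameter, 14 mm high, its top 3 mm bevelled. Three 5 mm pins stand radially out of the spigot, 120 degrees apart, to a radius of 25.5 mm
- gate (a joint): how far the gate is pushed down, in m: 0 up, 0.004 fully down on the film. Its spring needs about 5 N to start and 11 N for full travel, the loupe's weight included
- loupe: loose viewing loupe, 0.15 to 0.29 kg, round, standing upright, 70 mm high; origin at the centre of its open underside, z up along its axis. Knurled black collar 60 mm diameter from the bottom to 44 mm, then aluminium barrel 48 mm diameter, then rubber eyecup 45 mm. One rigid piece: it turns as a whole. Bore in the underside: 43 mm diameter, 18 mm deep
- film_can: bystander: loose black film can with a pale cap, 31 mm diameter, 50 mm high; origin at its underside
- pen_pot: bystander: pale blue round pen pot with pens, 82 mm diameter, 85 mm high, pens to 135 mm; origin at its underside
- lotion: bystander: slim green bottle, 44 mm diameter, 125 mm high; origin at its underside
- phone: bystander: black phone lying flat, 148 x 72 x 8 mm; origin at its underside
- gate_pin (a point): top of the outer end of one of the three pins, the one that points to the digitiser's +y; all three tops lie 7.5 mm above the seat
- loupe_grip (a point): point on the loupe's axis 32 mm above its underside, a good height to grip the collar. The bore has three keyways, 9 mm wide, 120 degrees apart, open below; they do not show and nothing outside (nor the yaw) tells where they are. Off them the underside rests on the pins, 7.5 mm above the seat; within a third of a turn (5 degrees of play either side) it drops to the seat

How it is judged:
On the way, in this order (a step that is already met when the one before it is completed fails the run):
1. the carrier rests in the next click stop (value of joint carrier between 0.0355 and 0.0405 m and velocity of joint carrier between -0.01 and 0.01 m/s), for 0.2 s.
2. the loupe has dropped over the pins onto the seat (horizontal distance between loupe and gate_seat below 0.003 m and z of loupe in the frame of gate_seat below 0.002 m), for 0.1 s.
At the end, for the whole second after the job is handed in: The carrier stands in the next stop (joint 0.038, within 2.5 mm); the loupe is upright (0.06 rad), centred on the gate (3 mm) with its underside within 2 mm of the seat, the fingers still on it, and the gate is held at least 3 mm down (all of step 2 and value of joint carrier between 0.0355 and 0.0405 m and angle between loupe's own z axis and vertical below 0.06 rad and value of joint gate above 0.003 m and contact force between the fingers and loupe above 1 N); the arm keeps its last pose, push and grip.
It fails at once if the carrier is pushed past the next stop (value of joint carrier above 0.05 m).
It fails at once if the loupe is knocked over (angle between loupe's own z axis and vertical above 0.6 rad).
It fails at once if another thing on the desk is moved (distance of any of film_can, pen_pot, lotion, phone from where it was at the start of the episode above 0.02 m).
It also fails if it takes over 72 s, if anything falls off the work surface, if the arm or the gripper's body presses on something with over 40 N, if the wrist force passes 120 N, or if a joint passes its speed limit or range.

## Robot

A 6-joint arm with a two-finger parallel gripper is mounted at the origin on the work surface. World frame = base frame: x ahead of the robot, y to its left, z up, the work surface at z = 0. Lengths are in m, angles in rad, forces in N, time in s.
With the tool pointing down it reaches from about 0.375 to 0.975 m from the base axis. Payload 3.8 kg.
Tool frame: the origin (TCP) lies midway between the tips of the shut fingers; the grasp point (between the pads) lies 19 mm behind it; z points along the fingers, y is the line along which they close (so a half turn about z gives the same grasp; the last joint's range is limited). The gripper opens to 88 mm and grips with 3 to 60 N. Pads are 18 mm wide; open, the fingers measure 123 mm over their backs; the gripper's body (75 mm by 187 mm) begins 45 mm behind the grasp point.
Start: joints at [-1.265, 0.264, 1.604, -0, 1.274, -0.037], TCP at [0.227, -0.636, 0.239] pointing down, gripper open.
Joint ranges: [-2.63, 2.63], [-0.94, 2.18], [0.31, 2.57], [-1.31, 4.45], [0, 2.66], [-2.55, 2.55]. Speed limits (rad/s): [2.57, 2.57, 3.14, 3.14, 3.14, 3.14].

## Interface

Orientations are given as a rotation vector (axis times angle).
In Python, from cell import manip, inverse_kinematics, cams, order gives the robot as it stands. Calls block until the motion is done:
- manip.move_pose(position, orientation): joint-space move of the TCP to a pose.
- manip.move_linear(position, rate=0.15, rot=None): straight line of the TCP; rot=None keeps the orientation; rate is the mean speed in m/s.
- manip.set_joints(angles): joint-space move.
- manip.set_gripper(opening, force=None): finger opening in m; force is the grip in N (None keeps the last); returns when the fingers have stopped.
- manip.dwell(seconds).
- inverse_kinematics(position, orientation): joint angles nearest the present ones, or None.
- manip.state(): the state.
- cams.capture(name): name is "scene" or "top" or "wrist"; returns a dict with "image" (384x512x3 uint8, blue, green, red), "z_map" (384x512 float32, m along the optical axis (not along the pixel's ray), 0 where there is no reading), "intrinsics" (3x3 intrinsics, pixels), "position" and "orientation" of the camera in the world; the wrist camera has in their place "T_tool_cam" (4x4, takes a point from camera to tool coordinates, whose origin is the TCP and whose axes are the flange's). Camera axes: x right, y down, z forward; pixel columns grow to the right and rows downward; lengths in m; the calibration is good to about 2 mm. A picture is of the moment at which its call begins: read the wrist's pose just before it.
A pose or a line that the arm cannot do raises manip.IKError and nothing moves.
- order.close_job(): hands the job in; it is judged then, once.
The state is a dict: "clock": time; "joint_pos": joint angles; "joint_velocities": joint speeds; "tau": joint torques, N m; "tool_pos": TCP position; "tcp_rot": TCP orientation; "contact_force": force on the tool from outside, world axes, zero at the start; "moment": the same for the moment, N m; "gripper_width": finger opening in m; "grasp_force": force on a finger pad.
Only numpy, scipy, OpenCV 4.12 (cv2) and the standard library are available. Lean on these libraries where they do the work, as an engineer would, in place of code of your own. Each camera call takes 0.05 s, during which the arm holds its last target. There are 200 camera calls.

## Working session

There is one attempt and no reset: what is moved stays moved. The work goes in short steps, each a Python script; the robot and the scene stay as the last script left them, time stands still between calls to the robot, and variables do not carry over. Pictures are saved under pics/ and viewed, at most 10 in all, crops included, and the job is handed in when it is done.

```bash
mkdir -p pics; ls; cat > h.py <<'E'
import numpy as np, cv2
from scipy.spatial.transform import Rotation as R
from cell import manip, inverse_kinematics, cams, order
def cap(name,png=None):
    s=manip.state(); c=cams.capture(name)
    if 'T_tool_cam' in c:
        T=np.eye(4);T[:3,:3]=R.from_rotvec(s['tcp_rot']).as_matrix();T[:3,3]=s['tool_pos'];c['T']=T@c['T_tool_cam']
    else:
        T=np.eye(4);o=np.array(c['orientation'],float)
        T[:3,:3]=o if o.shape==(3,3) else R.from_rotvec(o).as_matrix();T[:3,3]=c['position'];c['T']=T
    if png: cv2.imwrite('pics/'+png,c['image'])
    return c
def cloud(c):
    K=c['intrinsics'];z=c['z_map'];v,u=np.indices(z.shape)
    p=np.stack([(u-K[0,2])/K[0,0]*z,(v-K[1,2])/K[1,1]*z,z],-1)
    w=p@c['T'][:3,:3].T+c['T'][:3,3]; w[z<=0]=np.nan
    return w
E
python3 - <<'E'
from h import *
c=cap('top','top.png');print(c['position'],c['orientation'],c['intrinsics']);np.save('top.npy',cloud(c))
c=cap('scene','scene.png');print(c['position'],c['orientation']);np.save('scene.npy',cloud(c))
s=manip.state();print(s)
E
```

```text
pics
[0.45289458 0.04390112 1.08401195] [-2.19232668  2.12770485 -0.14269528] [[349.44823974   0.         250.42827342]
 [  0.         349.44823974 186.00866507]
 [  0.           0.           1.        ]]
[1.27569619 0.51397964 0.83276602] [-1.14638499 -2.27943113  1.01828938]
{'clock': 0.1, 'joint_pos': array([-1.26488541e+00,  2.64697658e-01,  1.60525159e+00, -2.66777091e-05,
        1.27373284e+00, -3.68572476e-02]), 'joint_velocities': array([ 0.00046748, -0.00102355, -0.00203443, -0.0014071 ,  0.00066813,
        0.00135085]), 'tau': array([ 1.08687396e-03, -5.03616464e+01, -3.58072615e+01,  7.30038271e-02,
        2.33477948e-02, -7.21695778e-05]), 'tool_pos': array([ 0.22668198, -0.63509521,  0.23749152]), 'tcp_rot': array([-3.09352827e+00, -5.35446626e-01,  4.79575802e-04]), 'contact_force': array([ 0.60683537, -0.24262017,  0.13269557]), 'moment': array([-0.00901039,  0.0176313 , -0.03454607]), 'grasp_force': 0.0, 'gripper_width': 0.08815098589997852}
```

View pics/top.png

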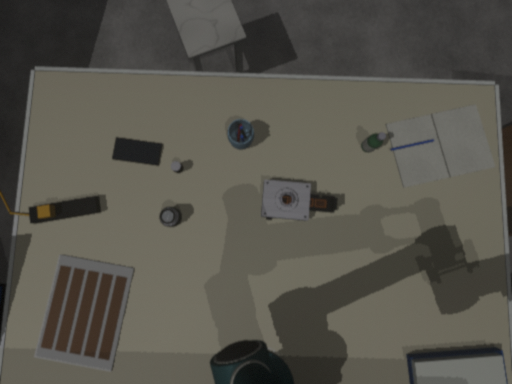

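View pics/scene.png

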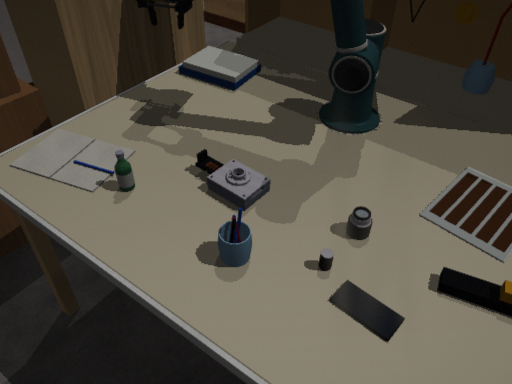

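The top view shows the digitiser at about (287,200), its tab to the right near (332,203), the loupe at (170,216), the can at (177,167), the phone at (137,151), the pot at (240,133) and the lotion at (374,142). Next I'll measure from the depth data.

```bash
python3 - <<'E'
from h import *
for n in ('top','scene'):
    w=np.load(n+'.npy'); 
    if n=='top':
        d=w[170:235,250:345].reshape(-1,3); l=w[195:235,150:190].reshape(-1,3)
        c0=w[200,287]; l0=w[216,170]; print(c0,l0)
    else:
        f=w.reshape(-1,3); d=f[np.linalg.norm(f[:,:2]-c0[:2],axis=1)<.16]; l=f[np.linalg.norm(f[:,:2]-l0[:2],axis=1)<.06]
    d=d[~np.isnan(d[:,0])]; l=l[~np.isnan(l[:,0])]
    print(n,'desk',np.median(d[d[:,2]<.02,2]))
    t=d[(d[:,2]>.040)&(d[:,2]<.0505)]
    print('plate',cv2.minAreaRect(t[:,:2].astype(np.float32)*1000), len(t))
    for a,b in((.0505,.06),(.06,.075)):
        g=d[(d[:,2]>a)&(d[:,2]<b)]; gg=g[np.linalg.norm(g[:,:2]-c0[:2],axis=1)<.06]
        print('gate',a,len(gg),(gg[:,:2].min(0)+gg[:,:2].max(0))/2,np.ptp(gg[:,:2],axis=0),gg.mean(0))
    g=d[(d[:,2]>.055)&(np.linalg.norm(d[:,:2]-c0[:2],axis=1)>.08)]; print('tab',len(g),g.min(0),g.max(0))
    for a in (.03,.045,.06):
        g=l[(l[:,2]>a)]; print('loupe',a,len(g),(g.min(0)+g.max(0))/2,np.ptp(g,axis=0),cv2.minEnclosingCircle(g[:,:2].astype(np.float32)*1000))
E
```

```text
[ 0.5455799  -0.07313359  0.03412425] [0.48611275 0.2695551  0.06353849]
top desk -0.00016880402545460527
plate ((542.9299926757812, -102.66221618652344), (208.6007080078125, 110.09903717041016), 86.6722640991211) 1344
gate 0.0505 250 [ 0.55321339 -0.07397007] [0.08385483 0.07763023] [ 0.54493488 -0.06764701  0.05389106]
gate 0.06 67 [ 0.54362103 -0.06534346] [0.04143065 0.04367179] [ 0.54364927 -0.06742909  0.06593365]
tab 47 [ 0.5204666  -0.21316047  0.05739834] [ 0.5529477  -0.20462589  0.06964731]
loupe 0.03 335 [0.48542987 0.27658586 0.05201345] [0.05695961 0.05963394 0.04293062] ((484.67236328125, 276.6785583496094), 30.099811553955078)
loupe 0.045 253 [0.48506883 0.27899496 0.05925227] [0.05612784 0.05385512 0.02845296] ((485.17291259765625, 277.1695556640625), 28.850278854370117)
loupe 0.06 204 [0.48461145 0.27631164 0.06676029] [0.04395864 0.0430735  0.01343693] ((484.8348388671875, 276.4808654785156), 23.286144256591797)
scene desk 0.003087715533308999
plate ((545.5751342773438, -107.90888214111328), (218.75160217285156, 113.95479583740234), 86.84403228759766) 1090
gate 0.0505 285 [ 0.54803715 -0.07206461] [0.10927958 0.11347771] [ 0.55280109 -0.06799847  0.05492864]
gate 0.06 112 [ 0.54921318 -0.06927083] [0.04529273 0.05742647] [ 0.55070829 -0.0682333   0.06641385]
tab 61 [ 0.52434837 -0.21872751  0.05574052] [ 0.55752875 -0.20436873  0.07208466]
loupe 0.03 504 [0.49131669 0.27551992 0.05288998] [0.05846868 0.05986282 0.04508336] ((490.2011413574219, 275.8778076171875), 30.35105323791504)
loupe 0.045 400 [0.49022393 0.27461841 0.06025839] [0.05628314 0.0580598  0.03034653] ((488.8274230957031, 275.33905029296875), 29.751188278198242)
loupe 0.06 248 [0.48691203 0.27564525 0.0679131 ] [0.04965934 0.04736405 0.01503711] ((487.00030517578125, 275.31494140625), 25.03571319580078)
```

```bash
cat >> h.py <<'E'
def down(yaw): return (R.from_euler('z',yaw)*R.from_rotvec([np.pi,0,0])).as_rotvec()
YD=np.deg2rad(86.75)  # heading of digitiser +y
E
python3 - <<'E'
from h import *
manip.move_pose([.545,-.16,.30],down(YD))
c=cap('wrist','w1.png');print(c['T_tool_cam'].round(3).tolist(),c['intrinsics'][0]);np.save('w1.npy',cloud(c));print(manip.state()['clock'],manip.state()['tool_pos'])
E
```

```text
[[0.0, -0.955, -0.298, 0.077], [1.0, 0.0, 0.001, -0.001], [-0.001, -0.298, 0.955, -0.147], [0.0, 0.0, 0.0, 1.0]] [290.59923189   0.         256.45315161]
2.2167 [ 0.54479545 -0.16093207  0.29978862]
```

View pics/w1.png

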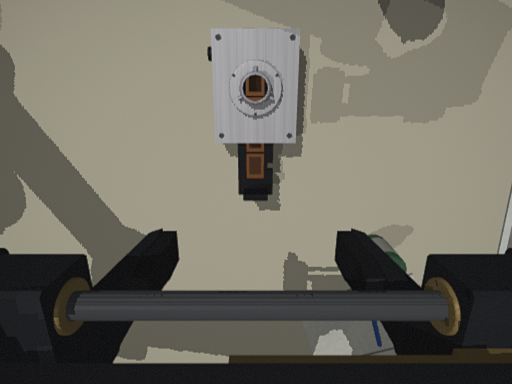

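The wrist view shows the plate spanning (210,28) to (299,143), the gate centred at (256,87), and the tab top at (256,190–199).

```bash
python3 - <<'E'
from h import *
w=np.load('w1.npy'); v,u=np.indices(w.shape[:2])
d=w[20:205,200:310].reshape(-1,3)
pl=d[(d[:,2]>.043)&(d[:,2]<.049)]; 
g=np.array([.545,-.0675]); y=np.array([np.cos(YD),np.sin(YD)])
pl=pl[(pl[:,:2]-g)@y>-.08]
print('plate',cv2.minAreaRect(pl[:,:2].astype(np.float32)*1000),np.median(pl[:,2]))
near=np.linalg.norm(d[:,:2]-g,axis=1)<.045
for a,b in((.051,.057),(.0575,.064),(.065,.072)):
    s=d[near&(d[:,2]>a)&(d[:,2]<b)]; print(a,len(s),s.mean(0),cv2.minEnclosingCircle(s[:,:2].astype(np.float32)*1000),np.median(s[:,2]))
    if a!=.0575 and len(s): print(cv2.fitEllipse(cv2.convexHull(s[:,:2].astype(np.float32)*1000)))
t=d[((d[:,:2]-g)@y<-.1)&(d[:,2]>.06)]
print('tab',len(t),((t[:,:2]-g)@y).min(),((t[:,:2]-g)@y).max(),t.min(0),t.max(0),t.mean(0))
# dims along carrier
E
```

```text
plate ((548.0957641601562, -68.69107818603516), (138.61102294921875, 110.43572998046875), 86.68118286132812) 0.04672976127497852
0.051 1413 [ 0.54822326 -0.06832662  0.05466863] ((548.2071533203125, -68.97371673583984), 33.75814437866211) 0.05467592338172367
((548.1821899414062, -68.9633560180664), (67.09502410888672, 67.1463394165039), 143.8899688720703)
0.0575 54 [ 0.54735799 -0.06968296  0.0615085 ] ((547.7596435546875, -69.34313201904297), 25.076732635498047) 0.06158663530673167
0.065 315 [ 0.54812504 -0.06893554  0.06794795] ((548.158447265625, -69.1305160522461), 19.852378845214844) 0.06806173578315239
((548.118408203125, -69.07014465332031), (39.06459426879883, 39.28638458251953), 158.5114288330078)
tab 198 -0.14738128433150124 -0.1381792973171772 [ 0.5230527  -0.21560164  0.06027028] [ 0.55657088 -0.20522743  0.06874939] [ 0.53987997 -0.20967187  0.06631929]
```

```bash
cat >> h.py <<'E'
G=np.array([.5482,-.0689]); YD=np.deg2rad(86.68); Y=np.array([np.cos(YD),np.sin(YD)])
def P(s,z): return [*(G+s*Y),z]
def F(n=4):
    f=[]
    for _ in range(n): manip.dwell(.02); f.append(np.r_[manip.state()['contact_force'],manip.state()['moment']])
    return np.mean(f,0)
E
python3 - <<'E'
from h import *
manip.set_gripper(0.0,20)
manip.move_pose(P(-.19,.12),down(YD)); manip.move_linear(P(-.19,.047),.1)
manip.dwell(.2); f0=F(); print(f0.round(2),manip.state()['clock'])
manip.move_linear(P(-.165,.047),.06)
s=-.165
while s<-.1255:
    s+=.0015 if s<-.135 else .001
    manip.move_linear(P(s,.047),.03)
    f=(F(2)-f0); fy=-f[:2]@Y; a=manip.state(); 
    print(round(s,4),round(float((a['tool_pos'][:2]-G)@Y),4),round(fy,2),round(a['clock'],1))
    if fy>4.5 or (fy>3 and s>-.131): break
E
```

```text
[-0.07 -0.42 -0.1  -0.06 -0.06 -0.03] 5.5
-0.1635 -0.1637 -0.41 6.3
-0.162 -0.162 -0.69 6.6
-0.1605 -0.1604 0.33 6.9
-0.159 -0.1589 -0.78 7.2
-0.1575 -0.1574 -0.66 7.5
-0.156 -0.1559 -0.15 7.8
-0.1545 -0.1545 1.22 8.1
-0.153 -0.1527 1.26 8.3
-0.1515 -0.151 -0.3 8.6
-0.15 -0.1496 -0.22 8.9
-0.1485 -0.1484 1.95 9.2
-0.147 -0.1467 0.82 9.5
-0.1455 -0.1452 0.46 9.8
-0.144 -0.1438 0.92 10.0
-0.1425 -0.1421 -0.03 10.3
-0.141 -0.1406 -0.9 10.6
-0.1395 -0.1392 -0.37 10.9
-0.138 -0.1378 -0.19 11.2
-0.1365 -0.1363 0.27 11.4
-0.135 -0.1346 -0.79 11.7
-0.134 -0.1337 -0.1 12.0
-0.133 -0.1329 -0.11 12.3
-0.132 -0.1319 -0.84 12.6
-0.131 -0.131 -0.32 12.9
-0.13 -0.13 -0.02 13.2
-0.129 -0.1294 2.19 13.4
-0.128 -0.1291 5.31 13.7
```

```bash
python3 - <<'E'
from h import *
manip.move_linear(P(-.15,.047),.1); manip.move_linear(P(-.15,.13),.2)
manip.move_pose(P(-.09,.30),down(YD)); manip.dwell(.2)
c=cap('wrist','w2.png');w=cloud(c);d=w[:200,200:320].reshape(-1,3)
r=d[:,:2]-G
s=r@Y; t=d[(s<-.1)&(s>-.17)&(d[:,2]>.06)]; st=(t[:,:2]-G)@Y; print('tab',len(t),st.min(),st.max(),t.mean(0))
n=np.linalg.norm(r,axis=1)<.045
for a,b in((.051,.057),(.065,.072)):
    q=d[n&(d[:,2]>a)&(d[:,2]<b)]; print(cv2.fitEllipse(cv2.convexHull(q[:,:2].astype(np.float32)*1000)),np.median(q[:,2]))
manip.set_gripper(.088)
# loupe
l=np.array([.4855,.2765]); manip.move_pose([l[0]-.0,l[1]-.07,.30],down(YD)); manip.dwell(.3)
c=cap('wrist','w3.png');w=cloud(c).reshape(-1,3)
n=np.linalg.norm(w[:,:2]-l,axis=1)<.045
for a,b in((.038,.047),(.05,.075),(.066,.075)):
    q=w[n&(w[:,2]>a)&(w[:,2]<b)]; print(a,len(q),cv2.fitEllipse(cv2.convexHull(q[:,:2].astype(np.float32)*1000)),np.median(q[:,2]))
print(manip.state()['clock'],manip.state()['joint_pos'])
E
```

```text
tab 210 -0.1188447356343794 -0.10864490013259526 [ 0.54126814 -0.18194453  0.06658783]
((548.0133056640625, -68.98085021972656), (66.82911682128906, 67.52863311767578), 92.9395523071289) 0.05472081116928168
((548.2050170898438, -68.80892944335938), (38.661773681640625, 39.01820755004883), 3.717733144760132) 0.06797866142811826
0.038 460 ((488.1439208984375, 276.6794738769531), (59.57247543334961, 59.80323028564453), 88.21137237548828) 0.04495002602351528
0.05 1150 ((488.0308532714844, 276.5913391113281), (47.009765625, 47.437984466552734), 177.9145965576172) 0.0652375545601957
0.066 448 ((487.8970947265625, 276.57470703125), (43.25104904174805, 44.0574951171875), 68.06153869628906) 0.07040851384583419
18.7083 [ 3.53743006e-01 -5.00694267e-02  1.83725753e+00 -5.21559679e-05
  1.35449992e+00  4.12799360e-01]
```

View pics/w3.png

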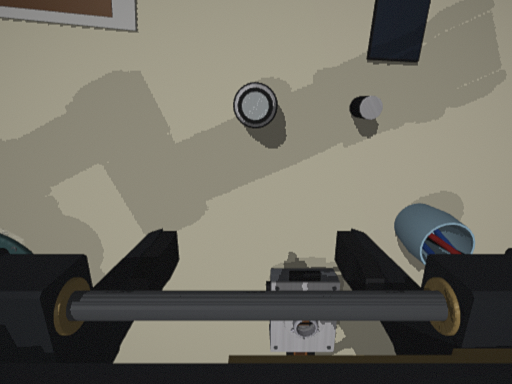

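The tab face is now 118.9 mm from the gate axis, so the carrier is in the 0.038 stop. The loupe is upright at pixel (256,105), well clear of the can at (368,107). I'll grip it twice at 90° to centre it, then lift.

```bash
python3 - <<'E'
from h import *
L=np.array([.4880,.2766]); ya,yb=2.6-np.pi/2,2.6
manip.move_pose([*L,.12],down(ya)); manip.move_linear([*L,.014],.12)
manip.dwell(.1);f0=F(3)
manip.set_gripper(.05,8); manip.dwell(.2); s=manip.state(); print(s['tool_pos'],s['gripper_width'],s['grasp_force'],(F(3)-f0).round(2))
manip.set_gripper(.088); manip.move_linear([*L,.10],.2); manip.move_pose([*L,.10],down(yb)); 
c=cap('wrist');w=cloud(c).reshape(-1,3);n=np.linalg.norm(w[:,:2]-L,axis=1)<.045;q=w[n&(w[:,2]>.05)&(w[:,2]<.075)]
if len(q)>50: print('cam',cv2.fitEllipse(cv2.convexHull(q[:,:2].astype(np.float32)*1000))[:2])
manip.move_linear([*L,.014],.12); manip.dwell(.1); f0=F(3)
manip.set_gripper(.05,40); manip.dwell(.2); s=manip.state(); print(s['tool_pos'],s['gripper_width'],s['grasp_force'],(F(3)-f0).round(2))
manip.move_linear([*L,.03],.05); manip.dwell(.2); print((F(3)-f0).round(2),manip.state()['gripper_width'],manip.state()['clock'],manip.state()['joint_pos'])
E
```

```text
[0.4879745  0.27664181 0.01406602] 0.05862565396800558 8.000087921709564 [-1.39  0.12  1.79 -0.02  0.09  0.01]
cam ((486.8317565917969, 277.68780517578125), (45.741416931152344, 47.473384857177734))
[0.48806734 0.27663938 0.01412745] 0.058058263512592356 40.00029545468351 [-0.64 -0.05  1.85 -0.07  0.1  -0.02]
[-0.2   0.31 -2.13 -0.02 -0.03  0.  ] 0.05838660374269794 26.6583 [ 4.71242918e-01  2.69579403e-01  2.02340843e+00  9.30743377e-06
  8.49168838e-01 -5.57914243e-01]
```

```bash
python3 - <<'E'
from h import *
g=G-.0013*Y; yb=2.6
p=manip.state()['tool_pos']
manip.move_linear([p[0],p[1],.13],.2); manip.move_pose([*g,.13],down(yb)); manip.move_linear([*g,.092],.1); manip.dwell(.3)
f0=F(4); print(f0.round(2),manip.state()['clock']); z=.092
while z>.069:
    z-=.001; manip.move_linear([*g,z],.03); f=F(2)-f0; a=manip.state()
    if z<.0845: print(round(z,4),a['tool_pos'].round(4),f.round(2))
    if f[2]>3.5: break
print(manip.state()['clock'],manip.state()['gripper_width'])
np.save('f0.npy',f0)
cap('wrist','w4.png')
E
```

```text
[-0.04 -0.24 -2.05  0.02 -0.15 -0.01] 29.5333
0.084 [ 0.5481 -0.0702  0.0839] [ 0.02  0.39 -0.11 -0.01  0.    0.02]
0.083 [ 0.5481 -0.0702  0.083 ] [-0.08  0.04  0.21 -0.    0.01  0.03]
0.082 [ 0.5481 -0.0702  0.0819] [0.72 0.36 0.32 0.   0.01 0.02]
0.081 [ 0.5481 -0.0702  0.0809] [ 0.    0.51  0.12  0.04  0.01 -0.01]
0.08 [ 0.5481 -0.0702  0.0799] [ 0.37  0.15 -0.1   0.03  0.01 -0.01]
0.079 [ 0.5481 -0.0702  0.0789] [-0.21  0.52  0.43 -0.02 -0.    0.01]
0.078 [ 0.5481 -0.0702  0.0779] [ 0.45  0.6  -0.15  0.02  0.   -0.01]
0.077 [ 0.5481 -0.0702  0.0769] [-0.14  0.42  0.1  -0.01 -0.02 -0.01]
0.076 [ 0.5481 -0.0702  0.0759] [ 0.26  0.69  0.57  0.02 -0.02  0.02]
0.075 [ 0.5484 -0.0703  0.0755] [-1.13 -0.11  4.16  0.    0.19  0.04]
34.35 0.058162250773396845
```

View pics/w4.png

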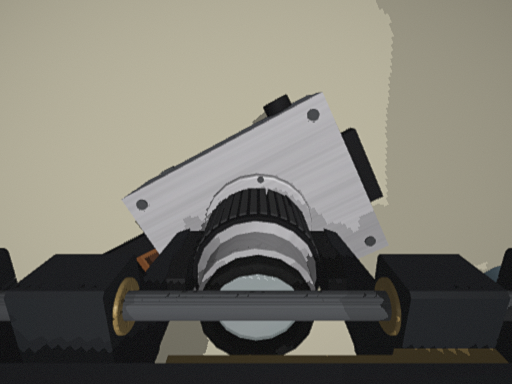

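The loupe is centred over the spigot and resting on the pins: contact came at exactly the expected height. Now turn it.

```bash
python3 - <<'E'
from h import *
g=G-.0013*Y; f0=np.load('f0.npy'); z=.0750; yaw=2.6; z0=.0755
while yaw>.35:
    yaw-=np.deg2rad(4); manip.move_pose([*g,z],down(yaw)); f=F(2)-f0; a=manip.state()
    print(round(np.rad2deg(2.6-yaw)),round(z,4),a['tool_pos'].round(4),f[[0,1,2,5]].round(2),round(a['clock'],1))
    if a['tool_pos'][2]<.0748 and f[2]<2.5:
        manip.move_linear([*g,z-.0015],.03); f=F(2)-f0; a=manip.state(); print('probe',a['tool_pos'].round(4),f.round(2))
        if a['tool_pos'][2]<.0738: break
        z=.0748
    elif f[2]<3: z-=.0002
    elif f[2]>5: z+=.0002
    if a['clock']>58: break
E
```

```text
4 0.075 [ 0.5486 -0.0702  0.0753] [ 0.09  0.72  3.92 -0.05] 34.7
8 0.075 [ 0.5479 -0.0699  0.0748] [ 0.59  1.46  1.54 -0.05] 35.0
probe [ 0.5483 -0.07    0.0738] [-0.57  2.33  5.15  0.33  0.2  -0.08]
12 0.0748 [ 0.5477 -0.0703  0.0742] [-0.3  -0.08  0.02  0.03] 35.5
probe [ 0.5477 -0.0701  0.0728] [-0.15  1.3   0.21  0.12  0.04  0.01]
```

```bash
python3 - <<'E'
from h import *
g=G-.0013*Y; f0=np.load('f0.npy'); z=.0733; yaw=2.6-np.deg2rad(15)
manip.move_pose([*g,z],down(yaw))
while z>.058:
    z-=.001; manip.move_linear([*g,z],.03); f=F(2)-f0; a=manip.state()
    print(round(z,4),a['tool_pos'].round(4),f.round(2),round(a['clock'],1))
    if f[2]>22 or (a['tool_pos'][2]>.0705 and f[2]>8): break
c=cap('wrist','w5.png');print(a['gripper_width'],a['grasp_force'])
E
```

```text
0.0723 [ 0.5481 -0.0702  0.0723] [-0.3   0.24  0.47  0.01  0.01  0.01] 36.4
0.0713 [ 0.5481 -0.0702  0.0712] [-0.07  0.05  0.23 -0.03  0.03 -0.01] 36.6
0.0703 [ 0.5481 -0.0702  0.0702] [-0.46  0.53  0.62 -0.02  0.03  0.01] 36.9
0.0693 [ 0.5481 -0.0702  0.0692] [ 0.14  0.06 -0.14  0.01  0.01  0.04] 37.2
0.0683 [ 0.5481 -0.0702  0.0683] [ 0.26  0.81 -0.38 -0.05  0.04  0.03] 37.5
0.0673 [ 0.5482 -0.0702  0.0679] [-2.41  1.05  5.59  0.01  0.42  0.02] 37.8
0.0663 [ 0.5484 -0.0703  0.0667] [-1.95  0.64  6.93 -0.    0.46  0.03] 38.0
0.0653 [ 0.5484 -0.0703  0.0659] [-3.52  0.47  8.76 -0.01  0.54 -0.01] 38.3
0.0643 [ 0.5484 -0.0703  0.0651] [-3.44  1.22  9.95  0.06  0.62  0.01] 38.6
0.0633 [ 0.5484 -0.0703  0.0642] [-5.13  0.9  11.09  0.06  0.69 -0.  ] 38.9
0.0623 [ 0.5484 -0.0703  0.0641] [-6.43  1.22 15.8   0.06  1.09  0.  ] 39.2
0.0613 [ 0.5485 -0.0703  0.064 ] [-9.550e+00  1.690e+00  2.128e+01  1.200e-01  1.520e+00  2.000e-02] 39.5
0.0603 [ 0.5485 -0.0703  0.0639] [-1.109e+01  1.420e+00  2.769e+01  1.800e-01  1.970e+00  1.000e-02] 39.8
0.05837305798744141 40.00097876980362
```

The loupe seated at z ≈ 0.068, then the gate travelled 4 mm to a hard stop at about 0.064. I'll ease the push to about 17 N, check it's stable, look once and hand in.

```bash
python3 - <<'E'
from h import *
g=G-.0013*Y; f0=np.load('f0.npy')
manip.move_linear([*g,.0617],.03); manip.dwell(.6); print(manip.state()['tool_pos'].round(4),(F(4)-f0).round(2),manip.state()['clock'])
c=cap('scene');w=cloud(c); cv2.imwrite('pics/s2.png',cv2.resize(c['image'][120:290,170:400],None,fx=3,fy=3))
E
```

```text
[ 0.5486 -0.0703  0.064 ] [-7.31  1.51 18.76  0.09  1.23  0.03] 40.7167
```

View pics/s2.png

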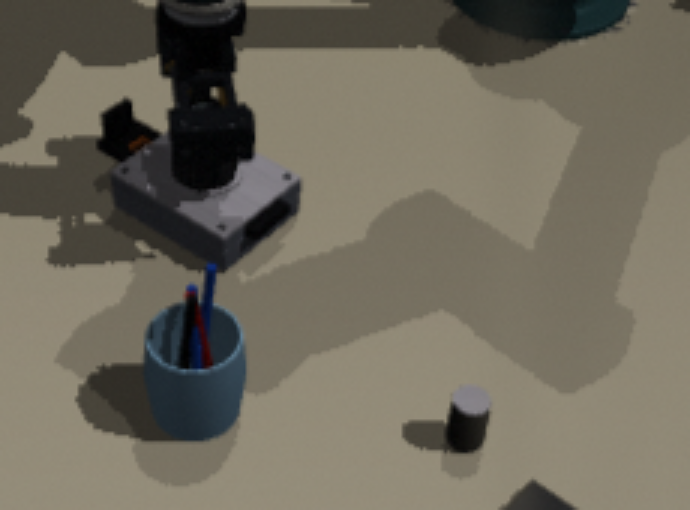

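The crop shows the gripper holding the loupe down on the gate around (208,160). The tab at (118,130) is close in, and the pot and can look undisturbed.

```bash
python3 -c "
from h import *
print(order.close_job())"
```

```text
the job is handed in; nothing more can be done
None
```

I handed the job in, with no verdict returned: the carrier is in the 0.038 stop, the loupe dropped over the pins after about 12° of turn, and it is held fully home with the gate about 4 mm down under roughly 19 N; I moved nothing else on the desk.

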